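# Cap the fish-water filter canister with a two-arm cam coupling

## Task

Close the blue-topped filter canister: push the grey coupling with the two red arms fully home, mouth down, onto the grooved metal adaptor on top of it, keeping both arms out. Then swing the two red cam arms fully down, one after the other, and let go.

Things in the scene. Friction and masses are not known exactly. Their poses are not given: they have to be found in the camera images.
- coupling: Loose camlock coupling, 0.3 kg, mouth down: grey round cup 64 mm across, 44 high (bore 54, 39 deep), black round boss on top 30 across, 28 high (72 overall), two red arms out at its +y and -y sides, ends up to 100 from the axis. Origin: centre of the cup's underside; z up; y towards cam_left, -y towards cam_right. Grip the boss from above, fingers closing along x, clear of the arms.
- blue_port (a point): Centre of the flat shoulder (68 mm across, 130 above the bench) where the coupling's underside seats, any yaw; z up. Aluminium adaptor of the fixed white canister with the BLUE top disc (104 across, 52 below the shoulder). Spigot above it 36 high: groove 38 across for 26, lip 50 across, chamfered to 38 on top. An equal canister with ORANGE disc, 0.2 to 0.3 m away, is the wrong one.
- cam_left (a joint): Red cam arm, strip 16 mm wide, 6 thick, end 62 from its pin. Pin (parallel to coupling x) at y = +38 mm, z = 22 in the coupling frame. Rad: 0 = fully down at its stop, hanging, leaning 15 deg out from straight down; grows outward and up: 1.31 = level, 2.3 = stop; starts 1.5 to 2.1. Stays where left; 1 to 3 N swings it. Its lobe enters the groove if the coupling is home.
- cam_right (a joint): Red cam arm, strip 16 mm wide, 6 thick, end 62 from its pin. Pin (parallel to coupling x) at y = -38 mm, z = 22 in the coupling frame. Rad: 0 = fully down at its stop, hanging, leaning 15 deg out from straight down; grows outward and up: 1.31 = level, 2.3 = stop; starts 1.5 to 2.1. Stays where left; 1 to 3 N swings it. Its lobe enters the groove if the coupling is home.
Things that resemble listed ones, but are neither listed nor needed, are in the scene too. Of the things like the coupling, leave any that is yellow; of the rest the smaller one is meant.

How it is judged (in metres and radians):
On the way, in this order (a step that is already met when the one before it is completed fails the run):
1. the coupling is home on the blue-topped canister's adaptor with both arms still out (horizontal distance between coupling and blue_port below 0.01 m and z of coupling in the frame of blue_port between -0.006 and 0.006 m and angle between coupling's own z axis and vertical below 0.17 rad and value of joint each of cam_left, cam_right above 0.9 rad), for 0.2 s.
2. one arm is down while the other is still out (horizontal distance between coupling and blue_port below 0.01 m and z of coupling in the frame of blue_port between -0.006 and 0.006 m and angle between coupling's own z axis and vertical below 0.17 rad and ((value of joint cam_left below 0.25 rad and value of joint cam_right above 0.9 rad) or (value of joint cam_right below 0.25 rad and value of joint cam_left above 0.9 rad))), for 0.1 s.
At the end, for the whole second after the job is handed in: The coupling is home on the blue-topped canister's adaptor (underside within 6 mm of the shoulder, within 10 mm of its centre, tilted less than 10 degrees), both arms are within 0.25 rad of fully down, and it is at rest and released (horizontal distance between coupling and blue_port below 0.01 m and z of coupling in the frame of blue_port between -0.006 and 0.006 m and angle between coupling's own z axis and vertical below 0.17 rad and value of joint each of cam_left, cam_right below 0.25 rad and linear speed of coupling below 0.02 m/s); the robot touches nothing.
It also fails if it takes over 58 s, if anything falls off the work surface, if the arm or the gripper's body presses on something with over 40 N, if the wrist force passes 120 N, or if a joint passes its speed limit or range.

## Robot

A 6-joint arm with a two-finger parallel gripper is mounted at the origin on the work surface. World frame = base frame: x ahead of the robot, y to its left, z up, the work surface at z = 0. Lengths are in mm, angles in rad, forces in N, time in s.
With the tool pointing down it reaches from about 350 to 775 mm from the base axis. Payload 7.3 kg.
Tool frame: the origin (TCP) lies at the very end of the fingers, on their centre line; the grasp point (between the pads) lies behind it (bot.grip_point_offset is the z of the grasp point in the tool frame, in mm); z points along the fingers, y is the line along which they close (so a half turn about z gives the same grasp; the last joint's range is limited). The gripper opens to 92 mm and grips with 3 to 60 N. Pads are 19 mm wide; open, the fingers measure 130 mm over their backs; the gripper's body (75 mm by 190 mm) begins 47 mm behind the grasp point.
Start: joints at [-1.399, 0.342, 1.524, -0, 1.275, -0.146], TCP at [164.073, -498.723, 226.741] pointing down, gripper open.
Joint ranges: [-2.53, 2.53], [-0.77, 2.02], [0.04, 2.7], [-1, 4.14], [0.28, 2.66], [-3.11, 3.11]. Speed limits (rad/s): [2.57, 2.57, 3.14, 3.14, 3.14, 3.14].

## Interface

Orientations are given as [roll, pitch, yaw] about the fixed x, y, z axes, in that order (R = Rz(yaw) Ry(pitch) Rx(roll)).
In Python, from plant import bot gives the robot as it stands. The module is installed in compiled form; this text tells all that it offers.
- The arm moves only by the shell command python3 -m crank 'ROWS'. ROWS is JSON, a list that holds one entry, the list of rows, each a list of 5 numbers: the opening, from 0 (shut) to 1 (fully open), then the shift along the tool's x, y, z in cm, then the turn about the tool's z in degrees. In form: [[[claw, x, y, z, turn], ...]]. A call has exactly 10 rows; each row is the pose to reach, as a shift and turn from the pose commanded when the call began, along the tool's axes at that moment; what a row does not reach only later rows make up. A row lasts 1/10 s, in which the tool goes at most 50 mm and 8.59 degrees, less where a joint would pass 70% of its speed; a pose out of reach is approached as far as the arm can. A call with a gripper value outside its range is refused whole. The fingers move at their own pace and stop on an object; the grip force is fixed at half the most. Time passes only in rows, so rows that repeat a pose let the fingers close, or fill a call up. It gives the time, the measured TCP pose, the force, the opening and the grip force at its end, in the units of the state.
- bot.get_obs(): the state, without advancing time (a new reading comes with each control period).
- bot.capture(name): name is "scene" or "side" or "wrist"; returns (picture, depth): 400x640x3 uint8, red, green, blue; 400x640 float32, mm along the optical axis (not along the pixel's ray), 0 where there is no reading.
- bot.calibration(name): a dict with "vertical_fov" (degrees; the focal length in pixels is half the picture's height over the tangent of half this angle, whatever the lens; pixels are square), "cx", "cy" (the principal point, pixels), "rvec" (rotation vector, rad) and "tvec" (3), from world to camera coordinates, as OpenCV has them; the wrist camera has in their place "tool_from_camera" (4x4, takes a point from camera to tool coordinates, whose origin is the TCP and whose axes are the flange's). Camera axes: x right, y down, z forward; pixel columns grow to the right and rows downward; lengths in mm; the calibration is good to about 2 mm. A picture is of the moment at which its call begins: read the wrist's pose just before it. calibration takes no time and is no camera call.
- bot.close_job(): hands the job in; it is judged then, once.
The state is a dict: "time": time; "joint_positions": joint angles; "dq": joint speeds; "tau": joint torques, N m; "tool_pos": TCP position; "tcp_rot": TCP orientation; "contact_force": force on the tool from outside, world axes, zero at the start; "moment": the same for the moment, N m; "grip_width": finger opening in mm; "finger_force": force on a finger pad.
Only numpy, scipy, OpenCV 4.12 (cv2) and the standard library are available. Lean on these libraries where they do the work, as an engineer would, in place of code of your own. Each camera call takes 0.05 s, during which the arm holds its last target. There are 200 camera calls.

## Working session

There is one attempt and no reset: what is moved stays moved. The work goes in short steps, Python scripts to look and compute and a shell command to move; the robot and the scene stay as the last step left them, time stands still between calls to the robot, and variables do not carry over. Pictures are saved under pics/ and viewed, at most 10 in all, crops included, and the job is handed in when it is done.

```bash
mkdir -p pics; cat > h.py <<'E'
import numpy as np, cv2, math
from plant import bot
from scipy.spatial.transform import Rotation as R
def grab(n):
    o=bot.get_obs(); im,d=bot.capture(n); return o,im,d
def cam(n,o=None):
    c=bot.calibration(n); f=200/math.tan(math.radians(c["vertical_fov"])/2)
    if n=="wrist":
        T=np.array(c["tool_from_camera"]); W=np.eye(4)
        W[:3,:3]=R.from_euler('xyz',o["tcp_rot"]).as_matrix(); W[:3,3]=o["tool_pos"]; M=W@T
        return f,c["cx"],c["cy"],M
    M=np.eye(4); r=R.from_rotvec(np.ravel(c["rvec"])).as_matrix(); M[:3,:3]=r.T; M[:3,3]=-r.T@np.ravel(c["tvec"]); return f,c["cx"],c["cy"],M
def ray(C,u,v):
    f,cx,cy,M=C; d=M[:3,:3]@np.array([(u-cx)/f,(v-cy)/f,1.]); return M[:3,3],d
def plane(C,u,v,z):
    p,d=ray(C,u,v); return p+d*(z-p[2])/d[2]
def cloud(C,d):
    f,cx,cy,M=C; v,u=np.mgrid[:400,:640]; P=np.stack([(u-cx)/f*d,(v-cy)/f*d,d],-1)
    W=P@M[:3,:3].T+M[:3,3]; W[d<=0]=np.nan; return W
def save(n,im): cv2.imwrite(n,im[:,:,::-1])
E
python3 - <<'E'
from h import *
print(bot.get_obs(),bot.grip_point_offset)
for n in("scene","side"):
    o,im,d=grab(n); save(f"pics/{n}0.png",im); np.savez(f"{n}0.npz",im=im,d=d); print(n,bot.calibration(n))
print(bot.calibration("wrist"))
E
```

```text
{'time': 0.0, 'joint_positions': array([-1.39900027e+00,  3.42709857e-01,  1.52502991e+00, -4.80558040e-05,
        1.27537689e+00, -1.46009681e-01]), 'dq': array([ 9.20966479e-04, -4.17454095e-04,  1.87283883e-03, -2.10626358e-03,
        4.16010805e-04,  6.65301300e-05]), 'tau': array([ 1.01067089e-03, -4.31244600e+01, -2.44223624e+01,  7.19759404e-02,
        5.60717296e-02, -1.18731950e-04]), 'tool_pos': array([ 163.98515793, -498.30177955,  226.04713278]), 'tcp_rot': array([-3.14007818e+00, -1.76266279e-04,  3.17819634e-01]), 'contact_force': array([0.92668174, 0.1802031 , 0.14770754]), 'moment': array([-0.04793946, -0.00404876,  0.03583169]), 'finger_force': 0.0, 'grip_width': 91.61077875986895} -18.8
scene {'vertical_fov': 47.878999156988684, 'cx': 310.58021262427604, 'cy': 202.3434271911878, 'rvec': array([ 1.86830453,  1.83924161, -0.62983456]), 'tvec': array([  61.41968228, -319.12447186, 1442.25527453])}
side {'vertical_fov': 44.403513782753365, 'cx': 326.8774779481858, 'cy': 197.03824759798545, 'rvec': array([ 0.72018179, -2.68791565,  1.01545707]), 'tvec': array([ 407.00982838,  305.82710397, 1033.10020244])}
{'vertical_fov': 64.8551911595131, 'cx': 322.38589151664416, 'cy': 198.79225561699874, 'tool_from_camera': array([[-6.88873570e-04, -9.53422138e-01, -3.01638446e-01,
         8.30658704e+01],
       [ 9.99999564e-01, -4.66738876e-04, -8.08498042e-04,
         1.21088307e+00],
       [ 6.30053543e-04, -3.01638871e-01,  9.53422044e-01,
        -1.58008436e+02],
       [ 0.00000000e+00,  0.00000000e+00,  0.00000000e+00,
         1.00000000e+00]])}
```

View pics/scene0.png

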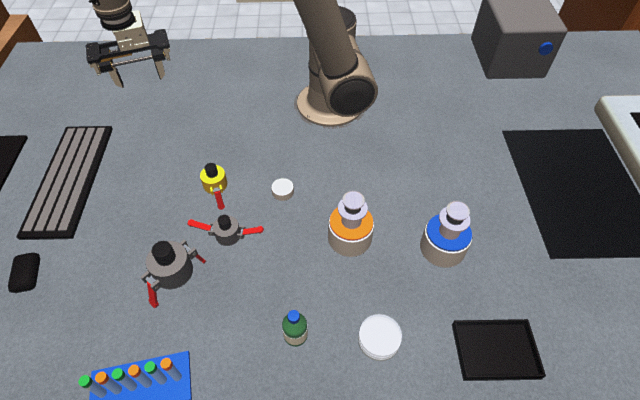

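View pics/side0.png

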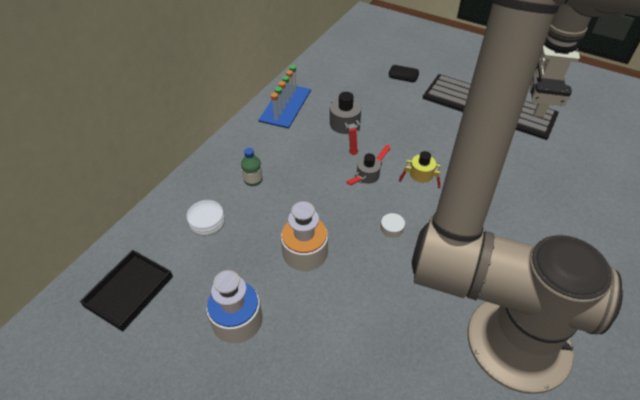

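Scene view: the look-alikes are the yellow coupling at (213,180), the small grey one with red arms at (226,228) and the big grey one at (166,262). The yellow one is excluded and the smaller grey one is meant, so I choose (226,228). The blue canister is at (447,235) with its spigot at (457,212), and the orange one is at (351,225). Next I measure and check with a crop.

```bash
cat > m.py <<'E'
from h import *
S={}
for n,bx in(("scene",{'cpl':(180,205,275,250),'blue':(410,190,490,270)}),("side",{'cpl':(335,135,400,190),'blue':(195,260,275,345)})):
    z=np.load(f"{n}0.npz"); im,d=z['im'],z['d']; C=cam(n); W=cloud(C,d); hsv=cv2.cvtColor(im,cv2.COLOR_RGB2HSV)
    def sub(a,b): x0,y0,x1,y1=b; return a[y0:y1,x0:x1]
    P=sub(W,bx['cpl']).reshape(-1,3); H=sub(hsv,bx['cpl']).reshape(-1,3)
    red=((H[:,0]<8)|(H[:,0]>172))&(H[:,1]>130)&(H[:,2]>70)
    top=(H[:,2]<45)&(P[:,2]>50)
    print(n,'boss pts',top.sum(),np.nanmedian(P[top],0),'z95',np.nanpercentile(P[top][:,2],95))
    T=P[top]; T=T[T[:,2]>np.nanpercentile(T[:,2],95)-6]; print('  bosstop',T.mean(0),len(T),(T.min(0)+T.max(0))/2)
    Q=P[red]; Q=Q[~np.isnan(Q[:,0])]; c=Q.mean(0); u,s,vt=np.linalg.svd(Q[:,:2]-c[:2],full_matrices=False)
    print('  red',len(Q),c,'yaw deg',np.degrees(np.arctan2(vt[0,1],vt[0,0])))
    t=(Q[:,:2]-T.mean(0)[:2])@vt[0]
    for sgn in(1,-1):
        q=Q[t*sgn>0]; tt=abs(t[t*sgn>0]); e=q[tt>tt.max()-8]; print('   arm',sgn*vt[0],'end',e.mean(0),'rmax',tt.max(), 'inner',q[tt<tt.min()+8].mean(0))
    P=sub(W,bx['blue']).reshape(-1,3); H=sub(hsv,bx['blue']).reshape(-1,3)
    b=(H[:,0]>100)&(H[:,0]<130)&(H[:,1]>150)&(H[:,2]>80)
    Q=P[b]; Q=Q[~np.isnan(Q[:,0])]; Q=Q[abs(Q[:,2]-np.median(Q[:,2]))<5]; 
    print('  blue disc z',np.median(Q[:,2]),'bbox c',(Q.min(0)+Q.max(0))/2,np.ptp(Q,0))
    A=np.c_[2*Q[:,:2],np.ones(len(Q))]
    from scipy.spatial import ConvexHull
    h=Q[ConvexHull(Q[:,:2]).vertices][:,:2]; (cc,rr)=cv2.minEnclosingCircle(h.astype(np.float32)); print('  circ',cc,rr)
    t=~b&(P[:,2]>140); Q=P[t]; zt=np.nanpercentile(Q[:,2],90); print('  spigot z90,max',zt,np.nanmax(Q[:,2]))
    for z0,z1 in((124,136),(150,162),(160,175)):
        q=P[(P[:,2]>z0)&(P[:,2]<z1)&~b]
        if len(q)>4: print('   slab',z0,z1,len(q),q.mean(0),cv2.minEnclosingCircle(q[:,:2].astype(np.float32)))
z=np.load("scene0.npz")['im']; save('pics/crop0.png',cv2.resize(z[140:310,130:500],None,fx=2.1,fy=2.1,interpolation=cv2.INTER_CUBIC))
E
python3 m.py
```

```text
scene boss pts 100 [ 506.17774513 -273.26714718   69.12447973] z95 73.93946046174136
  bosstop [ 499.52483656 -274.78493012   71.50686259] 55 [ 499.44971072 -274.69578751   71.87037205]
  red 281 [ 491.33670655 -281.92023693   34.67134096] yaw deg -101.55859672331789
   arm [-0.20037   -0.9797203] end [ 447.86405211 -386.32900759   -1.44936197] rmax 119.6332683772855 inner [ 433.36303018 -304.09545863   13.78614364]
   arm [0.20037   0.9797203] end [ 513.65781566 -187.41558064   48.12473239] rmax 92.41636777611528 inner [ 502.55793388 -232.69258842   25.46161165]
  blue disc z 78.69925183036759 bbox c [550.85368003 255.87804112  78.59141343] [ 98.74105307 102.39754836   8.83210546]
  circ (548.991455078125, 256.1502685546875) 51.82006072998047
  spigot z90,max 167.91033298540626 170.97731007871243
   slab 124 136 341 [559.56873844 249.37555804 130.50191528] ((548.7900390625, 255.54840087890625), 34.67527389526367)
   slab 150 162 73 [556.79545375 250.61280782 159.97493279] ((547.4020385742188, 255.28880310058594), 26.123722076416016)
   slab 160 175 329 [550.89193718 253.79375625 165
[... 551 characters left out ...]
269582   -1.8746488 ] rmax 141.5029444303687 inner [ 488.70157411 -323.87210755   27.94208873]
  blue disc z 76.95367846005331 bbox c [545.21463436 257.35155998  77.01121192] [ 98.37329002 100.79683656   9.09767531]
  circ (545.6697387695312, 257.70172119140625) 50.814781188964844
  spigot z90,max 166.20825082772006 168.45064300952401
   slab 124 136 436 [536.53497358 266.79560397 128.90878396] ((546.1600952148438, 257.931396484375), 34.28622055053711)
   slab 150 162 131 [538.58805702 265.01716271 159.28430839] ((546.5150756835938, 258.26995849609375), 25.017507553100586)
   slab 160 175 409 [545.19158088 259.68195358 163.98737416] ((546.712158203125, 258.4031677246094), 24.897064208984375)
```

View pics/crop0.png

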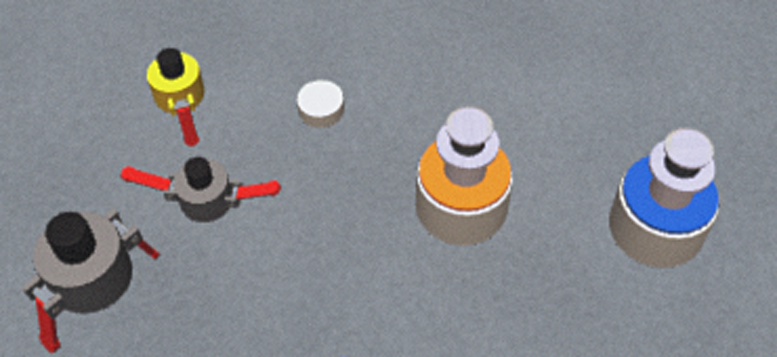

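The crop confirms it: the small grey coupling is at crop (200,187) with both arms raised and level-ish. The yellow one at (172,80) and the big grey one at (85,255) are distractors. Now I work out the yaw, the neighbours and the first move.

```bash
cat >> h.py <<'E'
def delta(o,p,yaw=None):
    Rm=R.from_euler('xyz',o["tcp_rot"]).as_matrix(); s=Rm.T@(np.array(p)-o["tool_pos"])/10
    t=None if yaw is None else -((yaw-np.degrees(o["tcp_rot"][2])+180)%360-180)
    return s.round(2),t
E
python3 - <<'E'
from h import *
for n,bx in(("scene",((180,205,275,250),(135,230,210,310))),("side",((335,135,400,190),(325,90,365,160)))):
    z=np.load(f"{n}0.npz"); W=cloud(cam(n),z['d']); hsv=cv2.cvtColor(z['im'],cv2.COLOR_RGB2HSV)
    red=((hsv[:,:,0]<8)|(hsv[:,:,0]>172))&(hsv[:,:,1]>130)&(hsv[:,:,2]>70)
    x0,y0,x1,y1=bx[0]; m=np.zeros_like(red); m[y0:y1,x0:x1]=1
    P=W[m&red]; c=np.array([498.2,-272.6]); r=np.hypot(*(P[:,:2]-c).T); P=P[(r<104)&(r>40)&(P[:,2]>25)]
    for s in(1,-1):
        q=P[(P[:,1]-c[1])*s>0]; v=s*(q[:,:2]-c); a=np.degrees(np.arctan2(v[:,1],v[:,0])); r=np.hypot(*v.T); f=r>r.max()-6
        print(n,s,len(q),np.median(a),r.max(),'end z',q[f,2].mean(),'slope',np.degrees(np.arctan(np.polyfit(r,q[:,2],1)[0])))
    x0,y0,x1,y1=bx[1]; Q=W[y0:y1,x0:x1].reshape(-1,3); Q=Q[Q[:,2]>60]; print('big',Q.mean(0),np.nanmin(Q,0),np.nanmax(Q,0))
o=bot.get_obs(); print(delta(o,[498.2,-272.6,190],81.6))
E
```

```text
scene 1 115 79.68875412819692 90.74379231721389 end z 48.21991660842566 slope 23.038986903762744
scene -1 131 82.91542761742768 98.61517531516218 end z 44.147957597600126 slope 19.904759477637423
big [ 642.86870359 -372.95776976  110.37175301] [ 569.48718021 -433.65262316   60.04321069] [ 689.6976476  -324.22160582  159.89843202]
side 1 62 81.90917716081569 93.40845191424759 end z 47.772555536810614 slope 24.04969595208056
side -1 150 86.27711725571604 103.89339454711312 end z 44.127185354601714 slope 15.587948307744167
big [ 617.13127805 -355.89243557  107.96380656] [ 507.87339027 -421.27302899   60.09060794] [ 686.82088314 -263.41302945  156.19952816]
(array([ 38.8 , -10.99,   3.63]), np.float64(-63.39107628011584))
```

```bash
python3 -m crank '[[[0.6,4,-1.1,0,-7],[0.6,8,-2.2,0,-14],[0.6,12,-3.3,0.5,-21],[0.6,16,-4.4,1,-28],[0.6,20,-5.5,1.5,-35],[0.6,24,-6.6,2,-42],[0.6,28,-7.7,2.5,-49],[0.6,32,-8.8,3,-56],[0.6,36,-9.9,3.3,-62],[0.6,38.8,-11,3.6,-64.3]]]'
python3 -m crank '[[[0.6,0,0,0,0],[0.6,0,0,0,0],[0.6,0,0,0,0],[0.6,0,0,0,0],[0.6,0,0,0,0],[0.6,0,0,0,0],[0.6,0,0,0,0],[0.6,0,0,0,0],[0.6,0,0,0,0],[0.6,0,0,0,0]]]'
cat > w.py <<'E'
from h import *
import sys
o,im,d=grab("wrist"); save(sys.argv[1],im); C=cam("wrist",o); W=cloud(C,d); np.savez("w.npz",im=im,d=d,M=C[3])
hsv=cv2.cvtColor(im,cv2.COLOR_RGB2HSV)
red=((hsv[:,:,0]<8)|(hsv[:,:,0]>172))&(hsv[:,:,1]>130)&(hsv[:,:,2]>70)
c=np.array([498.2,-272.6]); rr=np.hypot(W[:,:,0]-c[0],W[:,:,1]-c[1])
t=(rr<30)&(W[:,:,2]>66)&(W[:,:,2]<80); T=W[t]; print('top',len(T),np.median(T[:,2]),cv2.minEnclosingCircle(T[:,:2].astype(np.float32)),T.mean(0))
cc=np.array(cv2.minEnclosingCircle(T[:,:2].astype(np.float32))[0])
E_=[]
for s in(1,-1):
    q=W[red&(rr<106)&(rr>35)&(W[:,:,2]>20)]; q=q[(q[:,1]-cc[1])*s>0]
    if len(q): 
        r=np.hypot(*(q[:,:2]-cc).T); E_.append(q[r>r.max()-8].mean(0)); print(s,len(q),r.max(),E_[-1],np.degrees(np.arctan2(*(s*(q[:,:2]-cc)).mean(0)[::-1])))
if len(E_)==2: e=E_[0]-E_[1]; print('yaw',np.degrees(np.arctan2(e[1],e[0])))
print(o["tool_pos"],np.degrees(o["tcp_rot"]),delta(o,[*cc,50],82.5))
E
python3 w.py pics/w1.png
```

```text
time: 1.1
tool_pos: [500.0, -271.3, 190.0]
tcp_rot: [-3.141, -0.001, 1.445]
contact_force: [0.0, 0.2, 0.8]
grip_width: 54.9
finger_force: 0.0
time: 2.1
tool_pos: [498.3, -273.0, 190.7]
tcp_rot: [3.142, 0.0, 1.44]
contact_force: [0.1, -0.4, -0.8]
grip_width: 54.8
finger_force: 0.0
top 782 71.6897402549582 ((497.2680969238281, -277.3253479003906), 15.030242919921875) [ 497.58883352 -276.59533059   71.57556958]
1 951 94.84999054967895 [ 510.80244974 -188.20546862   47.96917385] 80.71171706666458
-1 1655 104.20269660076704 [ 518.61953151 -325.69226349   49.50628678] 90.6438695034614
yaw 93.25416051176354
[ 498.27472186 -272.98038076  190.72035425] [1.79998493e+02 5.41831021e-03 8.25088514e+01] (array([-0.44, -0.04, 14.07]), np.float64(0.008851350536559721))
```

View pics/w1.png

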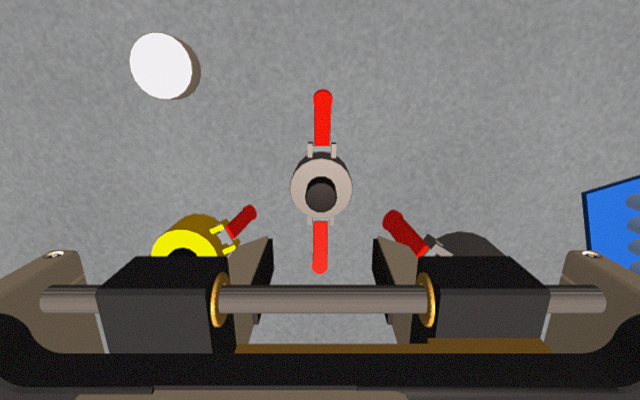

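Wrist view: the coupling is at (321,190) with its arms lined up with the tool at (322,95) and (319,268). The yellow one's arm (240,222) and the big one's arm (400,228) are clear of the fingers. Descend and grip.

```bash
python3 -m crank '[[[0.6,-0.25,-0.05,2,0],[0.6,-0.25,-0.05,5,0],[0.6,-0.25,-0.05,8,0],[0.6,-0.25,-0.05,11,0],[0.6,-0.25,-0.05,13,0],[0.6,-0.25,-0.05,14,0],[0.6,-0.25,-0.05,14.3,0],[0.6,-0.25,-0.05,14.3,0],[0.6,-0.25,-0.05,14.3,0],[0.2,-0.25,-0.05,14.3,0]]]'
python3 -m crank '[[[0,0,0,0,0],[0,0,0,0,0],[0,0,0,0,0],[0,0,0,0,0],[0,0,0,0,0],[0,0,0,0,0],[0,0,0,-0.5,0],[0,0,0,-1,0],[0,0,0,-2,0],[0,0,0,-3,0]]]'
```

```text
time: 3.15
tool_pos: [498.0, -275.8, 48.9]
tcp_rot: [3.14, 0.001, 1.44]
contact_force: [0.2, 0.2, -0.8]
grip_width: 51.0
finger_force: 0.0
time: 4.15
tool_pos: [497.4, -275.4, 78.4]
tcp_rot: [-3.141, -0.0, 1.44]
contact_force: [0.4, -0.7, -3.0]
grip_width: 29.1
finger_force: 30.0
```

```bash
python3 -m crank '[[[0,0,0,-3,0],[0,0,0,-7,0],[0,0,0,-11,0],[0,0,0,-15,0],[0,2,0,-17,0],[0,5,-0.2,-17,0],[0,9,-0.3,-17,0],[0,13,-0.5,-17,0],[0,17,-0.6,-17,0],[0,21,-0.8,-17,0]]]'
python3 -m crank '[[[0,4,-0.1,0,0],[0,8,-0.3,0,0],[0,12,-0.4,0,0],[0,16,-0.6,0,0],[0,20,-0.7,0,0],[0,24,-0.9,0,0],[0,28,-1.0,0,0],[0,31,-1.1,0,0],[0,32.4,-1.2,0,0],[0,32.4,-1.2,0,0]]]'
cat > s.py <<'E'
from h import *
import sys
o=bot.get_obs(); print(o["tool_pos"],np.degrees(o["tcp_rot"]),delta(o,[547.3,256.7,o["tool_pos"][2]]))
for n in("scene","side"):
    _,im,d=grab(n); W=cloud(cam(n),d); save(f"pics/{n}{sys.argv[1]}.png",im); np.savez(f"{n}{sys.argv[1]}.npz",im=im,d=d)
    hsv=cv2.cvtColor(im,cv2.COLOR_RGB2HSV); red=((hsv[:,:,0]<8)|(hsv[:,:,0]>172))&(hsv[:,:,1]>130)&(hsv[:,:,2]>70)
    P=W[red&(abs(W[:,:,1]-256)<120)&(abs(W[:,:,0]-547)<70)]
    for s in(1,-1):
        q=P[(P[:,1]-256.7)*s>15]
        if len(q)>5: r=abs(q[:,1]-256.7); print(n,s,len(q),'mean',q.mean(0).round(1),'outer',q[r>r.max()-8].mean(0).round(1),'inner',q[r<r.min()+8].mean(0).round(1))
E
python3 s.py 1
```

```text
time: 5.15
tool_pos: [516.7, -64.6, 248.6]
tcp_rot: [3.14, 0.0, 1.44]
contact_force: [0.5, -0.6, -3.6]
grip_width: 29.7
finger_force: 30.0
time: 6.15
tool_pos: [546.9, 258.2, 247.9]
tcp_rot: [3.142, -0.0, 1.443]
contact_force: [-0.3, 0.3, -3.5]
grip_width: 29.5
finger_force: 30.0
[546.85437959 258.16155854 247.88030221] [ 1.79995232e+02 -6.37604003e-03  8.26496298e+01] (array([-0.14,  0.06, -0.  ]), None)
scene 1 29 mean [564.8 343.6 248.2] outer [564.5 344.  248.5] inner [565.4 343.1 248. ]
scene -1 172 mean [539.8 187.4 236.3] outer [537.8 165.  243.4] inner [542.4 212.5 226.8]
side 1 220 mean [557.5 324.5 237.2] outer [559.5 345.6 246. ] inner [555.3 300.7 226.1]
side -1 15 mean [533.4 169.7 250. ] outer [537.2 165.  242.7] inner [479.2 234.6 352.2]
```

View pics/scene1.png

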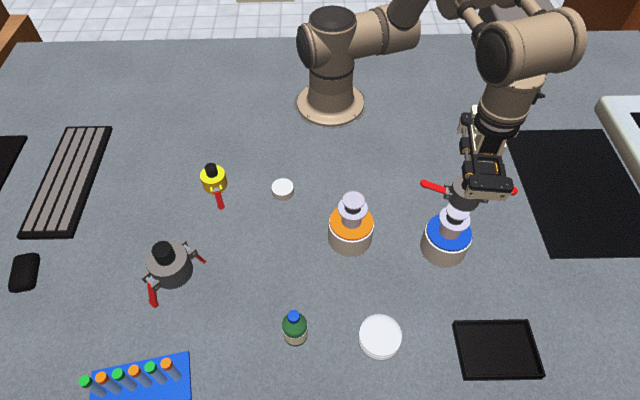

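The coupling hangs above the blue canister, seen at (463,190) with arms at (435,187) and (513,191). Fit the cup's centre against the spigot's before lowering.

```bash
python3 - <<'E'
from h import *
from scipy.optimize import least_squares
def fit(P,r): return least_squares(lambda c:np.hypot(*(P[:,:2]-c).T)-r,[547,257],loss='soft_l1').x.round(1)
for n in("scene","side"):
    z=np.load(f"{n}1.npz"); W=cloud(cam(n),z['d']); hsv=cv2.cvtColor(z['im'],cv2.COLOR_RGB2HSV)
    near=np.hypot(W[:,:,0]-547,W[:,:,1]-257)<40; g=near&(hsv[:,:,1]<70)
    P=W[g&(W[:,:,2]>204)&(W[:,:,2]<238)]; print(n,'cup',len(P),fit(P,32))
    A=W[near&(W[:,:,2]>185)&(W[:,:,2]<246)]; print(' zmin',np.percentile(A[:,2],2))
    z0=np.load(f"{n}0.npz"); V=cloud(cam(n),z0['d']); near=np.hypot(V[:,:,0]-547,V[:,:,1]-257)<40
    P=V[near&(V[:,:,2]>95)&(V[:,:,2]<122)]; print(' groove/pipe',len(P),P.mean(0),)
    P=V[near&(V[:,:,2]>156)&(V[:,:,2]<161)]; print(' lip',len(P),fit(P,25))
    P=V[near&(V[:,:,2]>162)]; print(' tophull',cv2.minEnclosingCircle(P[:,:2].astype(np.float32)))
E
```

```text
scene cup 390 [548.2 256.2]
 zmin 202.52869799525644
 groove/pipe 79 [564.78064729 246.01645367 102.82210357]
 lip 46 [546.6 256.3]
 tophull ((548.44189453125, 255.7477264404297), 24.823688507080078)
side cup 322 [549.6 257.4]
 zmin 201.15271055386913
 groove/pipe 50 [530.14210106 270.47154508 100.19228273]
 lip 84 [548.2 256.9]
 tophull ((546.4034423828125, 259.3946228027344), 23.40894317626953)
```

```bash
python3 -m crank '[[[0,0,-0.1,1,0],[0,0,-0.1,2,0],[0,0,-0.1,2.8,0],[0,0,-0.1,3.3,0],[0,0,-0.1,3.8,0],[0,0,-0.1,4.3,0],[0,0,-0.1,4.8,0],[0,0,-0.1,5.3,0],[0,0,-0.1,5.8,0],[0,0,-0.1,6.2,0]]]'
```

```text
time: 7.25
tool_pos: [546.2, 256.8, 185.2]
tcp_rot: [-3.141, 0.0, 1.44]
contact_force: [-1.1, 0.7, -2.9]
grip_width: 29.1
finger_force: 30.0
```

```bash
python3 -m crank '[[[0,0,0,0.2,0],[0,0,0,0.4,0],[0,0,0,0.5,0],[0,0,0,0.6,0],[0,0,0,0.7,0],[0,0,0,0.8,0],[0,0,0,0.9,0],[0,0,0,1.0,0],[0,0,0,1.0,0],[0,0,0,1.0,0]]]'
```

```text
time: 8.25
tool_pos: [546.3, 256.9, 177.9]
tcp_rot: [3.14, -0.001, 1.44]
contact_force: [-4.1, -1.9, 9.9]
grip_width: 29.3
finger_force: 30.0
```

```bash
python3 -m crank '[[[0,0,0,0.1,0],[0,0,0,0.2,0],[0,0,0,0.2,0],[0,0,0,0.1,0],[0.3,0,0,0,0],[0.6,0,0,0,0],[0.6,0,0,0,0],[0.6,0,0,-2,0],[0.6,0,0,-5,0],[0.6,0,0,-8,0]]]'
python3 - <<'E'
from h import *
from scipy.optimize import least_squares
def fit(P,r): return least_squares(lambda c:np.hypot(*(P[:,:2]-c).T)-r,[547,257],loss='soft_l1').x.round(1)
o=bot.get_obs()
for n in("scene","side","wrist"):
    o,im,d=grab(n); W=cloud(cam(n,o),d); save(f"pics/{n}2.png",im); np.savez(f"{n}2.npz",im=im,d=d)
    hsv=cv2.cvtColor(im,cv2.COLOR_RGB2HSV); near=np.hypot(W[:,:,0]-547,W[:,:,1]-257)<45
    P=W[near&(W[:,:,2]>136)&(W[:,:,2]<168)&(hsv[:,:,1]<70)]; print(n,'cup',len(P),fit(P,32) if len(P)>10 else '')
    P=W[near&(W[:,:,2]>168)&(W[:,:,2]<182)&(hsv[:,:,1]<70)]; print(' cuptop z',len(P),np.median(P[:,2]))
    P=W[near&(W[:,:,2]>194)&(W[:,:,2]<210)]; print(' bosstop',len(P),np.percentile(P[:,2],[50,95]),P.mean(0)) if len(P)>10 else 0
    red=((hsv[:,:,0]<8)|(hsv[:,:,0]>172))&(hsv[:,:,1]>130)&(hsv[:,:,2]>70)
    P=W[red&(abs(W[:,:,1]-256)<110)&(abs(W[:,:,0]-547)<40)&(W[:,:,2]>60)&(W[:,:,2]<230)]
    for s in(1,-1):
        q=P[(P[:,1]-256.7)*s>25]
        if len(q)>5: r=abs(q[:,1]-256.7); print(n,s,len(q),'outer',q[r>r.max()-8].mean(0).round(1),'inner',q[r<r.min()+8].mean(0).round(1))
print(o["tool_pos"],np.degrees(o["tcp_rot"]))
E
```

```text
time: 9.25
tool_pos: [546.3, 256.6, 256.1]
tcp_rot: [-3.141, 0.001, 1.44]
contact_force: [0.2, 0.8, -0.3]
grip_width: 55.1
finger_force: 0.0
scene cup 385 [547.8 255.6]
 cuptop z 411 174.40391341127952
 bosstop 155 [202.09684988 205.06216472] [551.01087154 253.82704638 201.65592149]
scene 1 183 outer [562.2 342.5 178. ] inner [555.7 300.6 158.3]
scene -1 156 outer [537.1 163.9 173.9] inner [541.5 209.6 158.5]
side cup 416 [548.3 257. ]
 cuptop z 528 172.91769588557366
 bosstop 179 [200.40129205 202.96116529] [546.21820936 259.47866575 200.25612725]
side 1 197 outer [559.  346.4 176.7] inner [554.5 301.  156.3]
side -1 188 outer [531.9 167.  172.1] inner [539.9 210.6 157.3]
wrist cup 810 [547.8 255.5]
 cuptop z 3033 173.80411524097227
 bosstop 1247 [201.67801379 202.79865255] [547.51969435 256.06875415 201.36934995]
wrist 1 1401 outer [560.3 344.  177.9] inner [554.4 298.5 157.7]
wrist -1 674 outer [537.1 183.5 166.8] inner [540.  210.1 157.2]
[548.32800704 257.36095412 260.23927506] [179.5384048   -0.20647279  82.5047096 ]
```

View pics/side2.png

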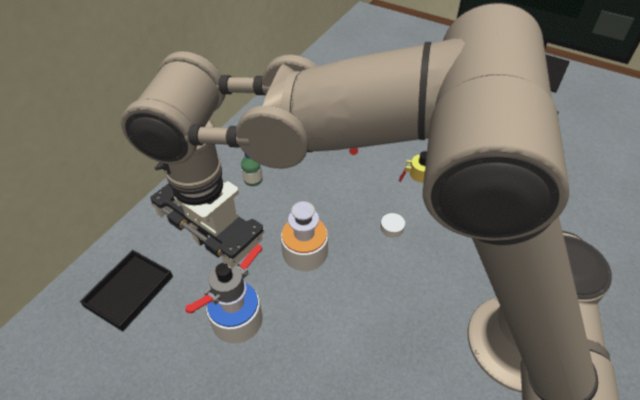

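The coupling is seated: the cup top is at 173.8 and its axis is about (548,256). Side view: the cup is on the blue canister at (230,290), with arms still out at (203,300) and (252,257). Now close the fingers and go over the +y arm.

```bash
python3 -m crank '[[[0,2,0.1,0,0],[0,4,0.1,0,0],[0,6,0.1,0,0],[0,7.5,0.1,0,0],[0,8.4,0.1,0,0],[0,8.4,0.1,1,0],[0,8.4,0.1,2.5,0],[0,8.4,0.1,4,0],[0,8.4,0.1,5,0],[0,8.4,0.1,5,0]]]'; python3 - <<'E'
from h import *
for i in range(2):
    o=bot.get_obs(); print(o['tool_pos'],delta(o,[547.9,256.2,0]),o['contact_force']); bot.capture("side")
E
```

```text
time: 10.4
tool_pos: [557.4, 338.8, 203.3]
tcp_rot: [-3.138, 0.003, 1.439]
contact_force: [-1.3, 0.2, -0.2]
grip_width: 0.5
finger_force: 0.0
[557.35374349 338.84776723 203.28611709] (array([-8.27,  0.22, 20.35]), None) [-1.30347971  0.19753589 -0.15511438]
[557.92113035 339.19959884 204.70775996] (array([-8.33,  0.13, 20.48]), None) [-0.12314625  0.10754893  0.13951041]
```

```bash
python3 -m crank '[[[0,0,0.1,1,0],[0,0,0.1,2,0],[0,0,0.1,2.8,0],[0,0,0.1,3.5,0],[0,0,0.1,4.2,0],[0,0,0.1,4.9,0],[0,0,0.1,5.6,0],[0,0,0.1,6.3,0],[0,0,0.1,6.9,0],[0,0,0.1,7.3,0]]]'
```

```text
time: 11.5
tool_pos: [559.1, 339.7, 132.0]
tcp_rot: [-3.141, 0.0, 1.44]
contact_force: [-0.4, 0.0, 0.7]
grip_width: 0.6
finger_force: 0.3
```

```bash
python3 -m crank '[[[0,-0.2,0,0.5,0],[0,-0.4,0,1.0,0],[0,-0.7,0,1.3,0],[0,-1.0,0,1.6,0],[0,-1.3,0,1.7,0],[0,-1.6,0,1.8,0],[0,-1.9,0,1.8,0],[0,-2.1,0,1.8,0],[0,-2.3,0,1.8,0],[0,-2.3,0,1.8,0]]]'; cat > a.py <<'E'
from h import *
from scipy.optimize import least_squares
import sys
def fit(P,r): return least_squares(lambda c:np.hypot(*(P[:,:2]-c).T)-r,[547,257],loss='soft_l1').x.round(1)
for n in("scene","side"):
    o,im,d=grab(n); W=cloud(cam(n,o),d); save(f"pics/{n}{sys.argv[1]}.png",im)
    hsv=cv2.cvtColor(im,cv2.COLOR_RGB2HSV); near=np.hypot(W[:,:,0]-547,W[:,:,1]-257)<45
    P=W[near&(W[:,:,2]>136)&(W[:,:,2]<168)&(hsv[:,:,1]<70)]; Q=W[near&(W[:,:,2]>168)&(W[:,:,2]<182)&(hsv[:,:,1]<70)]
    print(n,'cup',fit(P,32),'cuptop z',np.median(Q[:,2]))
    red=((hsv[:,:,0]<8)|(hsv[:,:,0]>172))&(hsv[:,:,1]>130)&(hsv[:,:,2]>70)
    P=W[red&(abs(W[:,:,1]-256)<110)&(abs(W[:,:,0]-547)<40)&(W[:,:,2]>60)&(W[:,:,2]<230)]
    for s in(1,-1):
        q=P[(P[:,1]-256.7)*s>25]
        if len(q)>5:
            u=((q[:,:2]-[547.9,256.2])@[.1305,.9914])*s; k=np.polyfit(q[:,2],u,1); print(n,s,len(q),'z',q[:,2].min().round(1),q[:,2].max().round(1),'u',u.min().round(1),u.max().round(1),'lean deg',np.degrees(np.arctan(-k[0])).round(1))
o=bot.get_obs(); print(o["tool_pos"],delta(o,[547.9,256.2,0])[0],o["contact_force"])
E
python3 a.py 3
```

```text
time: 12.5
tool_pos: [556.2, 316.7, 114.8]
tcp_rot: [3.141, 0.0, 1.44]
contact_force: [-0.3, -1.5, 0.7]
grip_width: 0.5
finger_force: 0.1
scene cup [547.7 255.1] cuptop z 174.49926203842028
scene 1 28 z 101.3 135.4 u 40.6 53.8 lean deg 15.9
scene -1 155 z 151.7 177.3 u 43.2 96.7 lean deg -68.7
side cup [547.8 251. ] cuptop z 172.86239036227022
side -1 194 z 153.7 174.7 u 41.3 94.8 lean deg -69.0
[556.24066423 316.86926073 114.77158035] [-6.12 -0.04 11.48] [-0.25446426 -0.09408109 -0.25988431]
```

The arm leans about 16°, which is nearly at its stop. I press a little more, then back out and rise clear.

```bash
python3 -m crank '[[[0,-0.1,0,0,0],[0,-0.2,0,0,0],[0,-0.3,0,0,0],[0,-0.4,0,0,0],[0,-0.4,0,0,0],[0,0.5,0,0,0],[0,2,0,0,0],[0,3,0,-2,0],[0,3,0,-6,0],[0,3,0,-10.5,0]]]'
python3 a.py 4; python3 -m crank '[[[0,-2,0.1,-2,0],[0,-6,0.1,-2,0],[0,-10,0.1,-2,0],[0,-14,0.1,-2,0],[0,-17,0.1,-2,0],[0,-17.5,0.1,-1,0],[0,-17.5,0.1,0.5,0],[0,-17.5,0.1,1.5,0],[0,-17.5,0.1,1.5,0],[0,-17.5,0.1,1.5,0]]]'
python3 -c "
from h import *
o=bot.get_obs(); print(delta(o,[547.9,256.2,0])[0],o['tool_pos'])"
```

```text
time: 13.6
tool_pos: [559.2, 346.7, 219.3]
tcp_rot: [-3.138, 0.003, 1.441]
contact_force: [0.8, 0.3, -0.5]
grip_width: 0.3
finger_force: 0.0
scene cup [546.8 254.9] cuptop z 174.34753759806927
scene 1 29 z 102.4 137.5 u 39.6 50.6 lean deg 14.1
scene -1 154 z 152.4 176.7 u 42.4 98.6 lean deg -69.4
side cup [546.9 255.7] cuptop z 172.99269477272526
side 1 87 z 98.7 152.7 u 43.1 54.7 lean deg 13.2
side -1 194 z 154.5 174.7 u 42.5 96.5 lean deg -69.3
[562.64009916 348.15674755 227.22385643] [-9.44 -0.51 22.66] [ 0.58662811  0.16414224 -0.12211097]
time: 14.7
tool_pos: [538.3, 173.8, 204.5]
tcp_rot: [-3.141, 0.0, 1.441]
contact_force: [0.8, -0.8, 0.1]
grip_width: 0.6
finger_force: 0.0
[ 8.31 -0.1  20.44] [538.2698294  173.76171954 204.46778636]
```

```bash
python3 -m crank '[[[0,-0.1,0,1,0],[0,-0.1,0,2,0],[0,-0.1,0,2.8,0],[0,-0.1,0,3.5,0],[0,-0.1,0,4.2,0],[0,-0.1,0,4.9,0],[0,-0.1,0,5.6,0],[0,-0.1,0,6.3,0],[0,-0.1,0,6.9,0],[0,-0.1,0,7.3,0]]]'
python3 -m crank '[[[0,0.2,0,0.5,0],[0,0.4,0,1.0,0],[0,0.7,0,1.3,0],[0,1.0,0,1.6,0],[0,1.3,0,1.7,0],[0,1.6,0,1.8,0],[0,1.9,0,1.8,0],[0,2.1,0,1.8,0],[0,2.3,0,1.8,0],[0,2.4,0,1.8,0]]]'
python3 a.py 5
```

```text
time: 15.7
tool_pos: [538.0, 172.1, 131.1]
tcp_rot: [-3.141, 0.0, 1.44]
contact_force: [-0.5, 0.1, 1.2]
grip_width: 0.3
finger_force: 0.3
time: 16.7
tool_pos: [541.1, 195.7, 113.6]
tcp_rot: [-3.141, 0.001, 1.44]
contact_force: [-0.2, -3.4, -1.2]
grip_width: 0.4
finger_force: 1.5
scene cup [546.9 261.6] cuptop z 174.6263831127858
scene 1 21 z 99.2 138.1 u 41.7 53.9 lean deg 14.6
side cup [547.8 259.5] cuptop z 173.14386576243766
side 1 106 z 97.6 154.0 u 42.8 58.8 lean deg 14.6
side -1 13 z 102.2 128.0 u 39.5 48.6 lean deg 16.0
[541.10480921 195.64853233 113.55510916] [ 6.1  -0.11 11.35] [ 0.41894831 -1.80276831 -0.65493655]
```

Press slightly, back out, rise, then check both arms.

```bash
python3 -m crank '[[[0,0.1,0,0,0],[0,0.2,0,0,0],[0,0.3,0,0,0],[0,0.4,0,0,0],[0,0.4,0,0,0],[0,-0.5,0,0,0],[0,-2,0,0,0],[0,-4,0,-2,0],[0,-4,0,-6,0],[0,-4,0,-10.5,0]]]'
python3 -m crank '[[[0,-1,0,-3,0],[0,-3,0,-6,0],[0,-5,0,-8,0],[0,-5,0,-8,0],[0,-5,0,-8,0],[0,-5,0,-8,0],[0,-5,0,-8,0],[0,-5,0,-8,0],[0,-5,0,-8,0],[0,-5,0,-8,0]]]'
python3 a.py 6; python3 -c "
import cv2
a=cv2.imread('pics/scene6.png')[150:290,390:510];b=cv2.imread('pics/side6.png')[230:350,170:290]
cv2.imwrite('pics/fin.png',cv2.hconcat([cv2.resize(a,(380,440)),cv2.resize(b,(400,440))]))"
```

```text
time: 17.8
tool_pos: [535.3, 155.0, 219.2]
tcp_rot: [-3.139, -0.0, 1.439]
contact_force: [1.5, 0.6, -0.3]
grip_width: 0.5
finger_force: 0.0
time: 18.8
tool_pos: [529.5, 106.9, 298.4]
tcp_rot: [-3.141, 0.0, 1.44]
contact_force: [-0.2, -0.8, -0.4]
grip_width: 0.2
finger_force: 0.0
scene cup [546.9 257.2] cuptop z 174.43410700944332
scene 1 27 z 104.0 144.0 u 44.0 59.9 lean deg 21.2
scene -1 70 z 98.6 149.8 u 39.8 54.9 lean deg 13.8
side cup [547.6 258.9] cuptop z 172.88472079450946
side 1 125 z 99.2 157.9 u 42.8 64.2 lean deg 20.8
side -1 14 z 99.9 130.2 u 38.9 49.9 lean deg 16.8
[529.54388351 106.8087341  298.56328831] [15.05 -0.12 29.85] [ 1.00030292  0.01011194 -0.01635645]
```

View pics/fin.png

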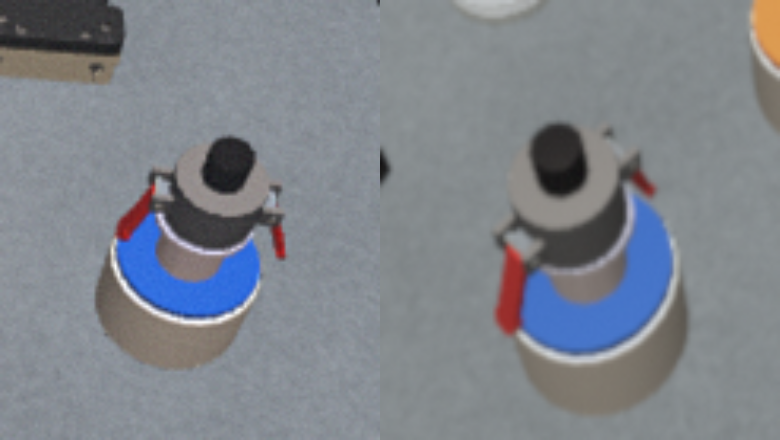

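Both arms hang down: the left crop shows red at (138,213) and (279,240), with the cup home. The leans of about 21° and 14–17° are within 14° of the 15° stop, and the gripper is well clear. Hand in.

```bash
python3 -c "
from plant import bot
print(bot.close_job())"
```

```text
the job is handed in; nothing more can be done
None
```

I handed the job in at about 19 s: by the last camera check the coupling is home on the blue canister's adaptor, both arms are down within tolerance (about 0.1 rad and 0.03 rad or less from their stops, limit 0.25), and the gripper is clear; no verdict was returned.

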